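# Knock a jammed vial out of a centrifuge adapter

## Robot

A 6-joint arm with a two-finger parallel gripper is mounted at the origin on the work surface. World frame = base frame: x ahead of the robot, y to its left, z up, the work surface at z = 0. Lengths are in m, angles in rad, forces in N, time in s.
With the tool pointing down it reaches from about 0.35 to 0.875 m from the base axis. Payload 4.2 kg.
Tool frame: the origin (TCP) lies at the very end of the fingers, on their centre line; the grasp point (between the pads) lies 19 mm behind it (grip_point_offset is the z of the grasp point in the tool frame, in m); z points along the fingers, y is the direction in which the jaws open and shut (so a half turn about z gives the same grasp; the last joint's range is limited). The gripper opens to 87 mm and grips with 3 to 60 N. Pads are 19 mm wide; open, the fingers measure 117 mm over their backs; the gripper's body (75 mm by 190 mm) begins 51 mm behind the grasp point.
Start: joints at [-0.881, 0.385, 0.008, 0, -1.194, -0.259], TCP at [0.261, -0.568, 0.223] pointing down, gripper open.
Joint ranges: [-3.14, 3.14], [-1.21, 2.06], [-1.07, 1.41], [-3.16, 2.05], [-2.99, -0.16], [-3.1, 3.1]. Speed limits (rad/s): [2.79, 2.79, 3.14, 3.14, 3.14, 3.14].

## Interface

Orientations are given as a rotation vector (axis times angle).
In Python, from rig import sense, get_image, camera_info, finish_job, grip_point_offset gives the robot as it stands.
- The arm moves only by the tool carry_out, never from a script. Its argument "targets" is a list of rows, each a list of 7 numbers: the shift along the tool's x, y, z in cm, then the turn, a rotation vector about the tool's x, y, z in rad, then the closure, from -1 (fully open) to 1 (shut). A call has 1 to 20 rows; each row shifts and turns the pose as measured when the row begins, along the tool's axes as they then stand; what a row does not reach is not made up. A row lasts 1/8 s, in which the tool goes at most 62.5 mm and 10.7 degrees, less where a joint would pass 70% of its speed; a pose out of reach is approached as far as the arm can. A call with a gripper value outside its range is refused whole. The fingers move at their own pace and stop on an object; "squeeze" is the grip in N (left out, the last holds). Time passes only in rows, so rows that do not move let the fingers close. It gives the time, the measured TCP pose, the force and the opening at its end, in the units of the state.
- sense(): the state, without advancing time (a new reading comes with each control period).
- get_image(name): name is "side" or "top" or "wrist"; returns the picture (480x640x3 uint8, red, green, blue); there is no depth.
- camera_info(name): a dict with "camera_matrix" (3x3 intrinsics, pixels), "T" (4x4, takes a point from camera to world coordinates). Camera axes: x right, y up, looking along -z (the intrinsics and any distortion apply to the point x, -y, -z); pixel columns grow to the right and rows downward; lengths in m; the calibration is good to about 2 mm. The wrist camera is an equidistant fisheye: a pixel r from the principal point sees the ray r / f radians off the axis. A picture is of the moment at which its call begins: read the wrist's pose just before it. camera_info takes no time and is no camera call; for the wrist camera it gives the pose at the moment of the call.
- finish_job(): hands the job in, once; it reports no verdict.
The state is a dict: "t": time; "joint_positions": joint angles; "joint_velocities": joint speeds; "tau": joint torques, N m; "ee_pos": TCP position; "orientation": TCP orientation; "wrist_force": force on the tool from outside, world axes, zero at the start; "ft_torque": the same for the moment, N m; "grip_width": finger opening in m.
Only numpy, scipy, OpenCV 4.12 (cv2) and the standard library are available. Lean on these libraries where they do the work, as an engineer would, in place of code of your own. Each camera call takes 0.05 s, during which the arm holds its last target. There are 200 camera calls.

## Task

The vial has jammed down in the metal centrifuge adapter held in the ejector stand. Take the black grip of the knockout arm, swing the rod in under the adapter, feel for the drain hole with light upward pressure only (never force the rod against the adapter), and raise the rod up through the hole as far as it goes, so that the vial is knocked up free. Then take the vial out, stand it upright and fully down in an empty well of the white rack and let go, leaving the adapter in its nest and the spare vial, bottle, beaker and spatula where they are.

Things in the scene. Friction and masses are not known exactly. Their poses are not given: they have to be found in the camera images.
- stand: Ejector stand, fixed: grey base plate 130 x 180 x 10 mm, an upright steel column and a steel nest holding the adapter. Origin on the bench right under the nest's centre; z up; the column is at its y = +100 mm. One leg of the nest stands at x = +50 to +62 mm, y = -20 to -36 mm.
- nest (a point): Centre of the adapter's place, level with the adapter's underside, 84 mm above the bench; axes as the stand's. The nest is two rails along the stand's x at y = +-20 to +-36 mm, with thin walls outside and lips over the adapter's top edges (beyond y = +-23 mm, top 150 mm above the bench). Between the rails it is open below and at both x ends.
- column (a point): Top of the steel column (24 mm in diameter), on its axis, 134 mm above the bench: the axis about which the knockout arm swings and along which it slides. A grey bracket joins it to the nest at this height.
- swing (a joint): Swing of the knockout arm about the column, rad, -0.25 to 0.75, light friction. At 0 the arm points along the stand's -y and runs under the middle of the nest; growing values carry the grip end towards the stand's -x (clockwise from above). Starts at 0.5 to 0.65.
- lift (a joint): Height of the knockout arm above its lowest position, m, 0 to 0.042 (upper stop). It slides on the column with 3.5 N friction (and weighs 2.5 N) and stays where it is left.
- knockout_arm: Knockout arm with all it carries: a steel bar 18 mm wide, 12 mm thick, turning and sliding on the column. Origin on the column's axis at the bar's underside (22 mm above the bench when down); the bar runs 215 mm along its own -y, z up. It carries the knockout rod in a clamp, and the black grip at its free end.
- clamp_middle (a point): Point on the bar's centre line, 100 mm from the column's axis, level with the top of the rod's clamp (14 mm above the bar's underside). NOT the rod: the clamp (38 x 22 mm) is set sideways along the arm's x, so the rod stands 4 to 18 mm to the arm's +x side of this point; how far is not measured, differs each time and stays fixed during the work. So it meets the hole at a swing of 0.04 to 0.18.
- grip (a point): Centre of the upright black round grip at the arm's free end, 18 mm in diameter, 45 mm tall (22 mm above and below this point), 211 mm from the column's axis, 114 mm above the bench when the arm is down; it rises with the arm.
- adapter: Aluminium centrifuge adapter, a block 58 x 58 x 58 mm, 0.4 to 0.55 kg, loose in the nest with about 1 mm play. Origin at the centre of its underside, z up. Round pocket 26 mm in diameter from the top, its floor 8 mm thick. Two sprung grips in the pocket wall, 13 to 23 mm above the underside, hold the vial with 6 to 10 N and close in under it once it is past them.
- drain_hole (a point): Lower mouth of the round drain hole, 12 mm in diameter, through the middle of the adapter's floor. The rod (8 mm in diameter, flat tip) starts 8 mm below this level. It is sprung: it gives up to 8 mm downwards under 1 N (start) to 5 N (end), then is solid. More than 20 N between rod and adapter does damage.
- vial: The jammed vial: clear with a white cap, plain cylinder 24 mm in diameter, 48 mm tall, 30 g. Origin at the centre of its underside, z up. At the start it stands on the pocket floor, top 2 mm below the adapter's rim, where it cannot be gripped; at the upper stop it stands about 24 mm proud.
- rack: White vial rack, fixed, 176 x 64 x 30 mm. Origin at the centre of its underside; three round wells 30 mm in diameter, 24 mm deep, in a row along its own x, 56 mm apart (well0, well1, well2).
- well0 (a point): Centre of the floor of the well at the rack's -x end, 6 mm above the bench (taken by the spare vial).
- well1 (a point): Centre of the floor of the middle well, 6 mm above the bench (empty).
- well2 (a point): Centre of the floor of the well at the rack's +x end, 6 mm above the bench (empty).
- spare_vial: A second vial of the same make standing in well0; leave it. Origin at the centre of its underside.
- bottle: Reagent bottle with a screw cap, 70 mm in diameter, 160 mm tall; leave it. Origin at the centre of its underside.
- beaker: Glass beaker, 80 mm in diameter, 90 mm tall; leave it. Origin at the centre of its underside.
- spatula: Lab spatula lying on the bench, 180 mm long along its own x; leave it. Origin at the middle of its underside.

How it is judged:
On the way, in this order (a step that is already met when the one before it is completed fails the run):
1. the knockout rod has entered the drain hole from below (arm raised more than 22 mm with the rod under the adapter's middle) (value of joint lift above 0.022 m and value of joint swing between -0.05 and 0.25 rad and distance between adapter and nest below 0.006 m), for 0.1 s.
2. the rod has pushed the vial up past the grips (more than 20 mm), adapter still in its nest (z of vial in the frame of adapter above 0.028 m and horizontal distance between vial and adapter below 0.008 m and value of joint lift above 0.03 m and distance between adapter and nest below 0.006 m), for 0.2 s.
At the end, for the whole second after the job is handed in: The vial stands upright (within 0.2 rad) on the floor of well1 or well2 (within 6 mm of its centre, 4 mm in height), released and at rest; the adapter is in its nest (within 6 mm) (((horizontal distance between vial and well1 below 0.006 m and z of vial in the frame of well1 between -0.003 and 0.004 m) or (horizontal distance between vial and well2 below 0.006 m and z of vial in the frame of well2 between -0.003 and 0.004 m)) and angle between vial's own z axis and vertical below 0.2 rad and linear speed of vial below 0.02 m/s and distance between adapter and nest below 0.006 m); the robot touches nothing.
It fails at once if the rod or arm is forced against the adapter with more than 20 N (contact force between knockout_arm and adapter above 20 N).
It fails at once if the spare vial is moved more than 15 mm (distance of spare_vial from where it was at the start of the episode above 0.015 m).
It fails at once if the bottle is moved more than 20 mm (distance of bottle from where it was at the start of the episode above 0.02 m).
It fails at once if the beaker is moved more than 20 mm (distance of beaker from where it was at the start of the episode above 0.02 m).
It fails at once if the spatula is moved more than 20 mm (distance of spatula from where it was at the start of the episode above 0.02 m).
It also fails if it takes over 72 s, if anything falls off the work surface, if the arm or the gripper's body presses on something with over 40 N, if the wrist force passes 120 N, or if a joint passes its speed limit or range.

## Working session

There is one attempt and no reset: what is moved stays moved. The work goes in short steps, Python scripts to look and compute and a tool call to move; the robot and the scene stay as the last step left them, time stands still between calls to the robot, and variables do not carry over. Pictures are saved under pics/ and viewed, about 8 in all and at most 12, crops included, and the job is handed in when it is done.

Besides the shell and the picture viewer there is one more tool, called after ">>>" as a command line: name --pt "numbers of a row" for each row, then --argument value for the rest. carry_out: Moves the arm, as the interface text tells. Its arguments: {"type":"object","properties":{"targets":{"type":"array"},"squeeze":{"type":"number"}},"required":["targets"]}

```bash
mkdir -p pics; ls; python3 - <<'E'
from rig import *
import cv2
print(sense()); print(grip_point_offset)
for n in("side","top"):
    print(n,camera_info(n)); cv2.imwrite(f"pics/{n}0.png",get_image(n)[:,:,::-1])
E
```

```text
pics
{'t': 0.0, 'joint_positions': array([-8.81374809e-01,  3.85531399e-01,  6.66274946e-03, -4.95632903e-04,
       -1.19401833e+00, -2.58615836e-01]), 'joint_velocities': array([ 0.00040237, -0.00195944,  0.00125697, -0.00074047,  0.00103519,
       -0.00030361]), 'tau': array([ 3.82364333e-04, -3.90667498e+01,  1.87409341e+01,  4.21978891e+00,
        1.10209628e-02, -2.04368316e-04]), 'ee_pos': array([ 0.26078074, -0.5673416 ,  0.22148975]), 'orientation': array([ 0.67108984, -3.06851948, -0.00325165]), 'wrist_force': array([-0.26011607, -0.47939592,  0.46351367]), 'ft_torque': array([0.02023082, 0.03286789, 0.00091446]), 'grip_width': 0.08730227849963199}
-0.0187
side {'camera_matrix': array([[603.73302065,   0.        , 314.55716932],
       [  0.        , 603.73302065, 241.71003059],
       [  0.        ,   0.        ,   1.        ]]), 'T': array([[-0.68950933,  0.51497344, -0.50929288, -0.0051478 ],
       [-0.72418428, -0.50142969,  0.47341884,  0.49608703],
       [-0.01157644,  0.69524861,  0.71867612,  0.93520939],
       [ 0.        ,  0.        ,  0.        ,  1.        ]])}
top {'camera_matrix': array([[600.79657255,   0.        , 316.42390238],
       [  0.        , 600.79657255, 241.32001964],
       [  0.        ,   0.        ,   1.        ]]), 'T': array([[-0.02496762,  0.99763642, -0.06401714,  0.48463596],
       [-0.99967785, -0.02520836, -0.00295544, -0.06207693],
       [-0.00456222,  0.06392272,  0.99794442,  1.48899131],
       [ 0.        ,  0.        ,  0.        ,  1.        ]])}
```

View pics/top0.png

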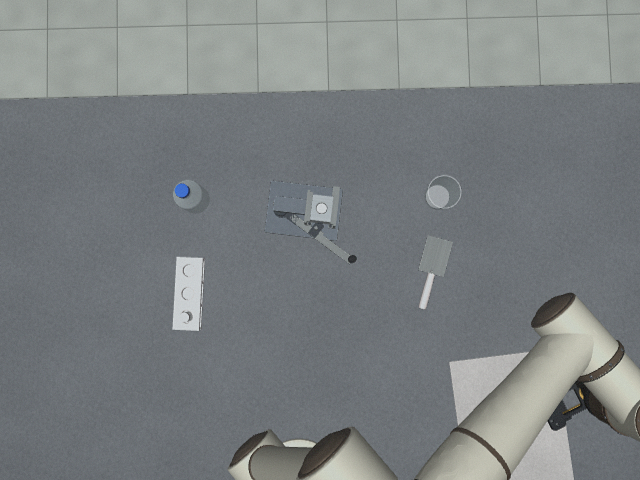

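View pics/side0.png

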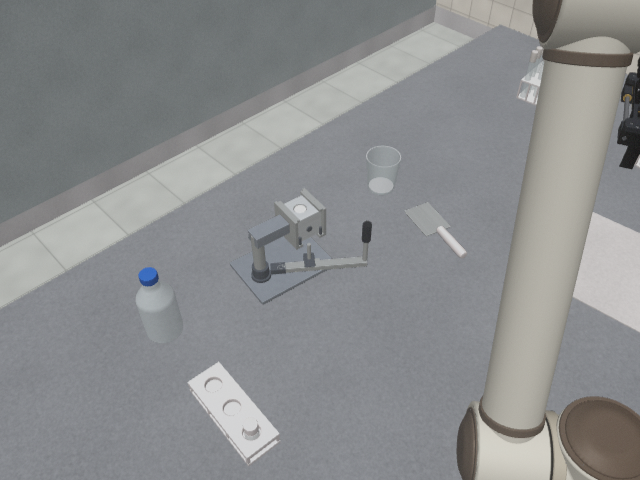

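The top view shows the stand near (305,208), grip (352,259), rack (188,294) with the spare vial in its lower well (187,317), bottle at (187,193). Zooming for measurement.

```bash
cat > h.py <<'E'
import numpy as np, cv2
from rig import *
def p2w(n,u,v,z):
    c=camera_info(n);K=c["camera_matrix"];T=c["T"]
    d=T[:3,:3]@np.array([(u-K[0,2])/K[0,0],-(v-K[1,2])/K[1,1],-1]);o=T[:3,3]
    return o+d*(z-o[2])/d[2]
def w2p(n,p):
    c=camera_info(n);K=c["camera_matrix"];T=c["T"]
    q=T[:3,:3].T@(np.array(p)-T[:3,3]); return K[0,0]*q[0]/-q[2]+K[0,2], -K[1,1]*q[1]/-q[2]*1+K[1,2]
E
python3 - <<'E'
import cv2,numpy as np
a=cv2.imread("pics/top0.png")
c=cv2.resize(a[170:270,260:365],None,fx=5,fy=5,interpolation=cv2.INTER_CUBIC)
d=cv2.resize(a[250:340,165:215],None,fx=5,fy=5,interpolation=cv2.INTER_CUBIC)
o=np.zeros((500,525+250,3),np.uint8);o[:500,:525]=c;o[:450,525:]=d
cv2.imwrite("pics/crop1.png",o)
b=cv2.imread("pics/side0.png")
c=cv2.resize(b[185:305,225:385],None,fx=5,fy=5,interpolation=cv2.INTER_CUBIC)
cv2.imwrite("pics/crop2.png",c)
E
```

```text
(no output)
```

View pics/crop1.png

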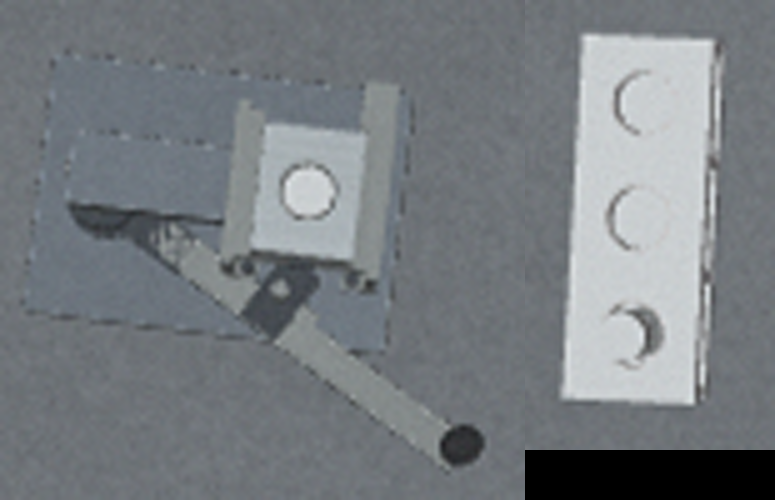

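View pics/crop2.png

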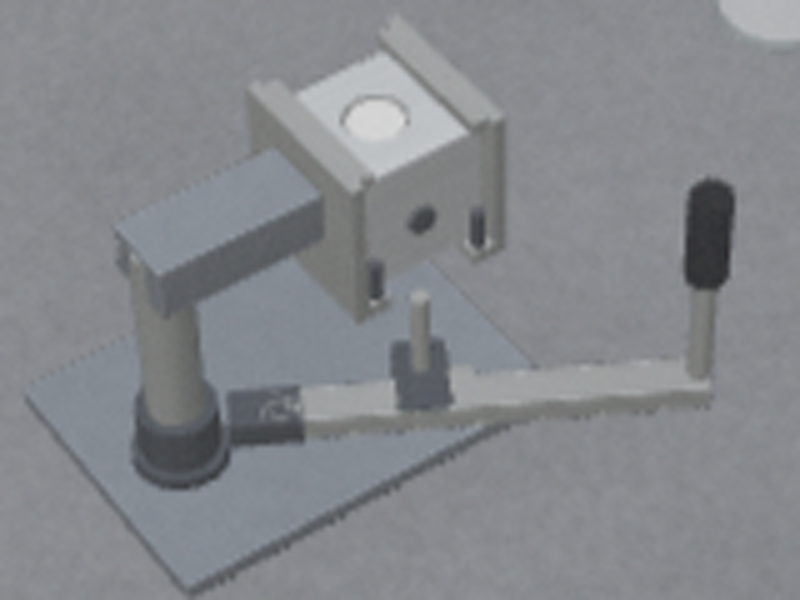

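Crop 1 shows the vial cap at crop (309,191), grip top (461,445), rod tip (281,290), plate corners and rack corners; crop 2 the side view: rod tip (419,293), cap (376,118), grip top (711,185).

```bash
python3 - <<'E'
from h import *
np.set_printoptions(precision=4,suppress=True)
def t(x,y,z,x0=260,y0=170,n="top"): return p2w(n,x0+(x+.5)/5-.5,y0+(y+.5)/5-.5,z)
P=[t(*p,.01) for p in((55,55),(410,90),(385,350),(25,312))]
print("plate",P,np.mean(P,0))
for a,b in((0,1),(1,2),(2,3),(3,0)): print(np.linalg.norm(P[a]-P[b]))
yx=((P[0]-P[1])+(P[3]-P[2])); print("stand y angle",np.arctan2(yx[1],yx[0])-np.pi/2)
xx=((P[0]-P[3])+(P[1]-P[2])); print("stand x angle",np.arctan2(xx[1],xx[0]))
cap=t(309,191,.140);caps=t(376,118,.140,225,185,"side");print("cap",cap,caps)
g=t(461,445,.136);gs=t(711,190,.136,225,185,"side");print("grip",g,gs)
r=t(281,290,.076);rs=t(419,294,.076,225,185,"side");print("rod",r,rs)
R=[t(x-525,y,.03,165,250) for x,y in((583,35),(718,40),(695,404),(562,400))]
print("rack",R,np.mean(R,0))
for a,b in((0,1),(1,2),(2,3),(3,0)): print(np.linalg.norm(R[a]-R[b]))
print("well2,1 est",t(647-525,103,.03,165,250),t(640-525,218,.03,165,250))
ux=((R[0]-R[3])+(R[1]-R[2]));print("long axis",np.arctan2(ux[1],ux[0]))
for dx in (0,):
  c=cap[:2]; 
  for a in(-.1,-.05,0):
    col=c+.1*np.array([-np.sin(a),np.cos(a)]); v=g[:2]-col
    print(a,col,np.linalg.norm(v),"swing",-(np.arctan2(v[1],v[0])+np.pi/2-a), np.linalg.norm(r[:2]-col))
E
```

```text
plate [array([0.7335, 0.0523, 0.01  ]), array([ 0.7114, -0.1235,  0.01  ]), array([ 0.5825, -0.1076,  0.01  ]), array([0.6058, 0.0697, 0.01  ])] [ 0.6583 -0.0273  0.01  ]
0.1771470716148042
0.1298914288726939
0.17878833624729407
0.1288327742544923
stand y angle -0.12774368997979968
stand x angle -0.1290562665216003
cap [ 0.6467 -0.0712  0.14  ] [ 0.6438 -0.0696  0.14  ]
grip [ 0.5304 -0.1367  0.136 ] [ 0.5286 -0.1362  0.136 ]
rod [ 0.6078 -0.0572  0.076 ] [ 0.6089 -0.058   0.076 ]
rack [array([0.5496, 0.2841, 0.03  ]), array([0.5455, 0.2184, 0.03  ]), array([0.3701, 0.2318, 0.03  ]), array([0.3736, 0.296 , 0.03  ])] [0.4597 0.2576 0.03  ]
0.06579765115222212
0.17592636920150642
0.06430520021119157
0.17640857672482332
well2,1 est [0.5158 0.2533 0.03  ] [0.4602 0.2574 0.03  ]
long axis -0.07183047645772028
-0.1 [0.6567 0.0283] 0.20778317325864668 swing 0.553060094490975 0.09853431074782366
-0.05 [0.6517 0.0287] 0.2050942036403684 swing 0.582642766211227 0.09648906090941553
0 [0.6467 0.0288] 0.20228147978478356 swing 0.6123500792920473 0.09443131159390247
```

```bash
cat >> h.py <<'E'
from scipy.spatial.transform import Rotation as Ro
def go(p,jaw=np.pi-.128):
    s=sense();R=Ro.from_rotvec(s["orientation"]).as_matrix()
    y=np.array([np.cos(jaw),np.sin(jaw),0]);z=np.array([0,0,-1.]);T=np.c_[np.cross(y,z),y,z]
    np.set_printoptions(precision=4,suppress=True)
    d=np.array(p)-s["ee_pos"]
    print("t",s["t"],"pos",s["ee_pos"],"F",s["wrist_force"],"w",s["grip_width"])
    print("cm in tool now",R.T@d*100,"turn",Ro.from_matrix(R.T@T).as_rotvec(),"cm in final tool",T.T@d*100)
E
python3 -c "
from h import *
go([.5295,-.1365,.20])"
```

```text
t 0.1 pos [ 0.2608 -0.5674  0.2216] F [-0.4155  0.4708  0.3644] w 0.08665384882564413
cm in tool now [-42.4057  27.9317   2.2078] turn [ 0.0019  0.0009 -1.0121] cm in final tool [-46.1668 -21.1488   2.158 ]
```

>>> carry_out --pt "-4.24 2.79 0.2 0 0 0 -1" --pt "-4.24 2.79 0.2 0 0 0 -1" --pt "-4.24 2.79 0.2 0 0 0 -1" --pt "-4.24 2.79 0.2 0 0 0 -1" --pt "-4.24 2.79 0.2 0 0 0 -1" --pt "-4.24 2.79 0.2 0 0 0 -1" --pt "-4.24 2.79 0.2 0 0 0 -1" --pt "-4.24 2.79 0.2 0 0 0 -1" --pt "-4.24 2.79 0.2 0 0 0 -1" --pt "0 0 0 0 0 -0.169 -1" --pt "0 0 0 0 0 -0.169 -1" --pt "0 0 0 0 0 -0.169 -1" --pt "0 0 0 0 0 -0.169 -1" --pt "0 0 0 0 0 -0.169 -1" --pt "0 0 0 0 0 -0.169 -1"

```text
t: 1.98
ee_pos: [0.5073, -0.1654, 0.1959]
orientation: [2.112, -2.32, -0.023]
wrist_force: [-0.3, 0.2, -0.6]
grip_width: 0.0872
```

```bash
python3 -c "
from h import *
go([.5295,-.1365,.20])"
```

```text
t 1.975 pos [ 0.5073 -0.1654  0.1959] F [-0.265   0.2125 -0.56  ] w 0.08716689609980169
cm in tool now [-3.0846 -1.9337 -0.4149] turn [0.0138 0.0061 0.0342] cm in final tool [-3.1464 -1.8329 -0.4082]
```

>>> carry_out --pt "-3.1 -1.9 -0.4 0.014 0.006 0.034 -1" --pt "0 0 0 0 0 0 -1"

```text
t: 2.22
ee_pos: [0.5289, -0.1359, 0.199]
orientation: [2.074, -2.359, -0.002]
wrist_force: [0.1, 0.0, -0.5]
grip_width: 0.087
```

```bash
python3 - <<'E'
from h import *
go([.5295,-.1365,.10])
c=camera_info("wrist");print(c)
im=get_image("wrist")
cv2.imwrite("pics/w1.png",im[:,:,::-1])
E
```

```text
t 2.225 pos [ 0.5289 -0.1359  0.199 ] F [ 0.1143  0.0174 -0.4513] w 0.08700060940050584
cm in tool now [ 0.0503 -0.0821  9.9009] turn [ 0.0015  0.     -0.0005] cm in final tool [ 0.0504 -0.0672  9.901 ]
{'camera_matrix': array([[371.6483,   0.    , 322.3092],
       [  0.    , 371.6483, 242.4601],
       [  0.    ,   0.    ,   1.    ]]), 'T': array([[-0.9918, -0.1243, -0.0302,  0.52  ],
       [ 0.1279, -0.9591, -0.2526, -0.2061],
       [ 0.0024, -0.2544,  0.9671,  0.3613],
       [ 0.    ,  0.    ,  0.    ,  1.    ]])}
```

View pics/w1.png

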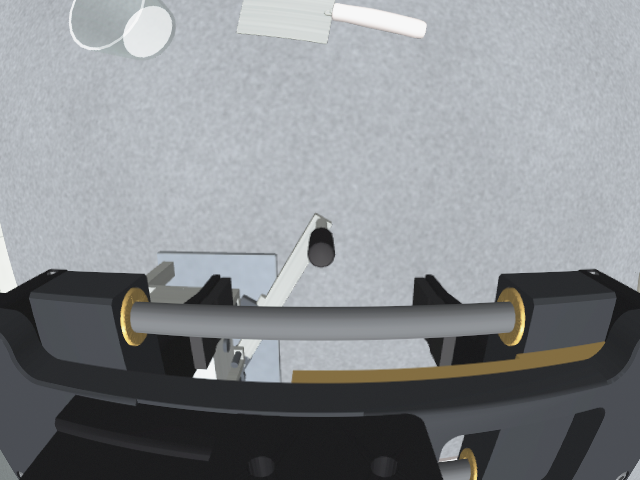

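The wrist view shows the grip's top at about (321,254), between the fingers at (215..440). Check it against the world estimate.

```bash
cat >> h.py <<'E'
def wr(c,u,v,z):
    K=c["camera_matrix"];T=c["T"];a=np.array([u-K[0,2],v-K[1,2]]);r=np.linalg.norm(a);th=r/K[0,0]
    q=np.array([a[0]/r*np.sin(th),-a[1]/r*np.sin(th),-np.cos(th)]);d=T[:3,:3]@q;o=T[:3,3]
    return o+d*(z-o[2])/d[2]
E
python3 -c "
from h import *
print(wr(camera_info('wrist'),321,254,.136))"
```

```text
[ 0.52779416 -0.14054644  0.136     ]
```

>>> carry_out --pt "0.2 0 5 0 0 0 -1" --pt "0 0 4.5 0 0 0 -1" --pt "0 0 0.3 0 0 0 -1" --pt "0 0 0 0 0 0 0" --pt "0 0 0 0 0 0 1" --pt "0 0 0 0 0 0 1" --pt "0 0 0 0 0 0 1" --pt "0 0 0 0 0 0 1" --pt "0 0 0 0 0 0 1" --squeeze 20

```text
t: 3.4
ee_pos: [0.53, -0.1407, 0.1052]
orientation: [-2.069, 2.356, -0.009]
wrist_force: [0.3, 0.2, 0.8]
grip_width: 0.0351
```

```bash
python3 - <<'E'
from h import *
s=sense();p=s["ee_pos"];C=np.array([.6583,.0287]);v=p[:2]-C
print(np.linalg.norm(v),"swing",-(np.arctan2(v[1],v[0])+1.699))
g=lambda sw,r:C+r*np.array([np.cos(-1.699-sw),np.sin(-1.699-sw)])
r=np.linalg.norm(v)
for sw in (.45,.35,.25,.2,.137): go([*g(sw,r),p[2]])
E
```

```text
0.21249867295988645 swing 0.5202281403040689
t 3.4 pos [ 0.53   -0.1407  0.1052] F [0.2604 0.1641 0.8197] w 0.035056891993764834
cm in tool now [ 0.6939 -1.3208  0.0106] turn [-0.0083  0.0006 -0.0016] cm in final tool [ 0.696  -1.3197  0.    ]
t 3.4 pos [ 0.53   -0.1407  0.1052] F [0.2604 0.1641 0.8197] w 0.035056891993764834
cm in tool now [ 1.5183 -3.2784  0.0264] turn [-0.0083  0.0006 -0.0016] cm in final tool [ 1.5236 -3.276   0.    ]
t 3.4 pos [ 0.53   -0.1407  0.1052] F [0.2604 0.1641 0.8197] w 0.035056891993764834
cm in tool now [ 2.1431 -5.3084  0.0429] turn [-0.0083  0.0006 -0.0016] cm in final tool [ 2.1517 -5.3051  0.    ]
t 3.4 pos [ 0.53   -0.1407  0.1052] F [0.2604 0.1641 0.8197] w 0.035056891993764834
cm in tool now [ 2.3787 -6.3443  0.0514] turn [-0.0083  0.0006 -0.0016] cm in final tool [ 2.3889 -6.3407  0.    ]
t 3.4 pos [ 0.53   -0.1407  0.1052] F [0.2604 0.1641 0.8197] w 0.035056891993764834
cm in tool now [ 2.6013 -7.6641  0.0623] turn [-0.0083  0.0006 -0.0016] cm in final tool [ 2.6137 -7.6602  0.    ]
```

>>> carry_out --pt "-0.2 0 0.3 0 0 0 1" --pt "0 0 0 0 0 0 1" --pt "0 0 0 0 0 0 1" --pt "0 0 0 0 0 0 1"

```text
t: 3.9
ee_pos: [0.5299, -0.1385, 0.1016]
orientation: [-2.07, 2.357, -0.008]
wrist_force: [1.1, -0.2, -0.8]
grip_width: 0.0173
```

>>> carry_out --pt "0.7 -1.3 0 0 0 0 1" --pt "0.8 -1.95 0 0 0 0 1" --pt "0.65 -2.0 0 0 0 0 1" --pt "0.25 -1.0 0 0 0 0 1" --pt "0.2 -0.8 0 0 0 0 1" --pt "0 0 0 0 0 0 1"

```text
t: 4.65
ee_pos: [0.5973, -0.1762, 0.1007]
orientation: [2.076, -2.356, 0.0]
wrist_force: [-1.4, 0.4, 0.4]
grip_width: 0.0173
```

```bash
cat >> h.py <<'E'
C=np.array([.6583,.0287])
def sw():
    p=sense()["ee_pos"];v=p[:2]-C
    print("r",np.linalg.norm(v),"swing",-(np.arctan2(v[1],v[0])+1.699))
def gp(s,z,r=.211): go([*(C+r*np.array([np.cos(-1.699-s),np.sin(-1.699-s)])),z])
E
python3 - <<'E'
from h import *
sw();gp(.137,.1016)
im=get_image("side")
cv2.imwrite("pics/side1.png",cv2.resize(im[185:305,225:385,::-1],None,fx=5,fy=5,interpolation=cv2.INTER_CUBIC))
E
```

```text
r 0.2138267742402461 swing 0.1611137491818233
t 4.65 pos [ 0.5973 -0.1762  0.1007] F [-1.3999  0.4187  0.377 ] w 0.0173205618091686
cm in tool now [-0.2022 -0.5488 -0.0932] turn [ 0.001  -0.0015  0.0019] cm in final tool [-0.2033 -0.5485 -0.0923]
```

View pics/side1.png

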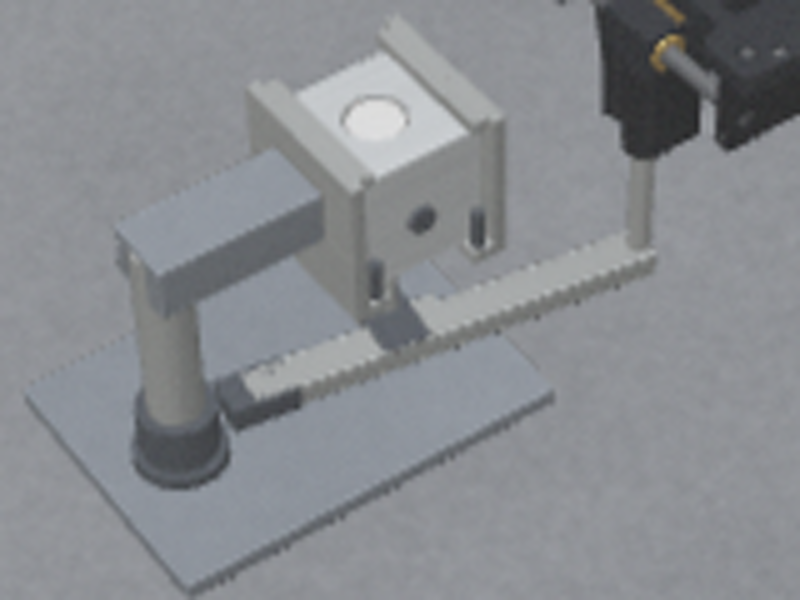

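The side crop shows the clamp now under the adapter at crop (400,325), adapter unmoved. Bring it to the predicted swing, then lift gently.

>>> carry_out --pt "0.1 -0.5 0 0 0 0 1" --pt "0 0 0 0 0 0 1" --squeeze 35

```text
t: 4.95
ee_pos: [0.601, -0.1772, 0.1009]
orientation: [2.077, -2.354, -0.002]
wrist_force: [-1.9, 0.7, 0.5]
grip_width: 0.0171
```

>>> carry_out --pt "0 0 -0.3 0 0 0 1" --pt "0 0 -0.3 0 0 0 1"

```text
t: 5.2
ee_pos: [0.6003, -0.1751, 0.1055]
orientation: [2.077, -2.355, -0.007]
wrist_force: [1.2, 3.2, -4.3]
grip_width: 0.0171
```

```bash
python3 -c "
from h import *
sw();gp(.137,.1016)"
```

```text
r 0.21193275871613365 swing 0.14902941834113714
t 5.2 pos [ 0.6003 -0.1751  0.1055] F [ 1.1809  3.1702 -4.2754] w 0.01706761132460676
cm in tool now [-0.0546 -0.267   0.3873] turn [0.0044 0.0016 0.0028] cm in final tool [-0.056  -0.2651  0.3884]
```

>>> carry_out --pt "0 -0.35 0 0 0 0 1" --pt "0 0 0 0 0 0 1" --pt "0 0 -0.3 0 0 0 1"

```text
t: 5.58
ee_pos: [0.6029, -0.1755, 0.1072]
orientation: [2.075, -2.354, -0.011]
wrist_force: [1.2, 5.4, -5.8]
grip_width: 0.017
```

```bash
python3 -c "
from h import *
sw();gp(.137,.1016)"
```

```text
r 0.2115681036066307 swing 0.13687142026148225
t 5.575 pos [ 0.6029 -0.1755  0.1072] F [ 1.1717  5.4243 -5.766 ] w 0.01697308228841603
cm in tool now [-0.0556 -0.0094  0.5638] turn [0.0074 0.0017 0.0022] cm in final tool [-0.0566 -0.0051  0.5638]
```

>>> carry_out --pt "-0.1 0 -0.3 0 0 0 1" --pt "0 0 -0.3 0 0 0 1"

```text
t: 5.82
ee_pos: [0.6029, -0.1743, 0.1125]
orientation: [2.073, -2.355, -0.012]
wrist_force: [-0.1, 2.5, -7.3]
grip_width: 0.0171
```

>>> carry_out --pt "0 0 -0.3 0 0 0 1"

```text
t: 5.95
ee_pos: [0.6027, -0.1741, 0.1151]
orientation: [2.073, -2.355, -0.013]
wrist_force: [1.7, 3.1, -9.3]
grip_width: 0.0171
```

```bash
python3 -c "
from h import *
sw();gp(.137,.1016)"
```

```text
r 0.21026523522314328 swing 0.13919698952839754
t 5.95 pos [ 0.6027 -0.1741  0.1151] F [ 1.6746  3.0865 -9.2872] w 0.017072987479186955
cm in tool now [ 0.0826 -0.0475  1.3535] turn [0.0088 0.0026 0.0005] cm in final tool [ 0.0792 -0.0357  1.3541]
```

>>> carry_out --pt "0 -0.2 0 0 0 0 1" --pt "0 0 0 0 0 0 1"

```text
t: 6.2
ee_pos: [0.6044, -0.1749, 0.1153]
orientation: [2.072, -2.354, -0.013]
wrist_force: [-0.5, 1.1, -5.0]
grip_width: 0.0169
```

>>> carry_out --pt "0 -0.2 0 0 0 0 1" --pt "0 0 0 0 0 0 1"

```text
t: 6.45
ee_pos: [0.6061, -0.1754, 0.1154]
orientation: [2.072, -2.354, -0.014]
wrist_force: [-0.2, 2.4, -6.2]
grip_width: 0.0172
```

>>> carry_out --pt "0 -0.2 0 0 0 0 1" --pt "0 0 0 0 0 0 1"

```text
t: 6.7
ee_pos: [0.6077, -0.1758, 0.1154]
orientation: [2.072, -2.352, -0.015]
wrist_force: [-1.1, 1.3, -5.0]
grip_width: 0.0172
```

```bash
python3 -c "
from h import *
sw();gp(.137,.1016)"
```

```text
r 0.21070619348325556 swing 0.11414085683094588
t 6.7 pos [ 0.6077 -0.1758  0.1154] F [-1.124   1.295  -5.0112] w 0.017244017356254766
cm in tool now [-0.0306  0.4656  1.389 ] turn [0.0117 0.001  0.0014] cm in final tool [-0.0313  0.4819  1.3835]
```

>>> carry_out --pt "0 0 0.2 0 0 0 1" --pt "0 0 0.2 0 0 0 1"

```text
t: 6.95
ee_pos: [0.6079, -0.1772, 0.1126]
orientation: [2.072, -2.351, -0.011]
wrist_force: [-2.7, -1.6, -1.5]
grip_width: 0.0173
```

>>> carry_out --pt "0 0 -0.2 0 0 0 1"

```text
t: 7.08
ee_pos: [0.6079, -0.1766, 0.1143]
orientation: [2.072, -2.352, -0.013]
wrist_force: [0.1, 4.5, -6.7]
grip_width: 0.0172
```

>>> carry_out --pt "0 0 -0.2 0 0 0 1"

```text
t: 7.2
ee_pos: [0.6079, -0.1759, 0.1159]
orientation: [2.072, -2.352, -0.014]
wrist_force: [-1.0, 2.8, -5.4]
grip_width: 0.017
```

>>> carry_out --pt "0 0 -0.15 0 0 0 1"

```text
t: 7.32
ee_pos: [0.6079, -0.1756, 0.1172]
orientation: [2.073, -2.352, -0.015]
wrist_force: [-1.1, 0.7, -6.7]
grip_width: 0.0171
```

Lifting load is back to about 6 N (weight + friction), so the rod is in the hole near swing 0.114. Continue gently.

>>> carry_out --pt "0 0 -0.25 0 0 0 1"

```text
t: 7.45
ee_pos: [0.6078, -0.1755, 0.1195]
orientation: [2.073, -2.352, -0.015]
wrist_force: [-0.7, 2.4, -6.7]
grip_width: 0.0167
```

>>> carry_out --pt "0 0 -0.25 0 0 0 1"

```text
t: 7.58
ee_pos: [0.6078, -0.1753, 0.1217]
orientation: [2.072, -2.353, -0.016]
wrist_force: [-0.2, 2.1, -7.8]
grip_width: 0.0173
```

>>> carry_out --pt "0 0 -0.25 0 0 0 1"

```text
t: 7.7
ee_pos: [0.6078, -0.1751, 0.1238]
orientation: [2.071, -2.353, -0.017]
wrist_force: [-0.2, 3.0, -9.0]
grip_width: 0.0172
```

>>> carry_out --pt "0 0 -0.25 0 0 0 1"

```text
t: 7.82
ee_pos: [0.6077, -0.1748, 0.1259]
orientation: [2.071, -2.354, -0.018]
wrist_force: [1.2, 3.1, -10.0]
grip_width: 0.0169
```

>>> carry_out --pt "0 0 -0.25 0 0 0 1"

```text
t: 7.95
ee_pos: [0.6077, -0.1745, 0.1279]
orientation: [2.07, -2.355, -0.019]
wrist_force: [-0.4, 3.5, -11.2]
grip_width: 0.0169
```

>>> carry_out --pt "0 0 -0.25 0 0 0 1"

```text
t: 8.07
ee_pos: [0.6076, -0.1742, 0.13]
orientation: [2.07, -2.355, -0.02]
wrist_force: [1.0, 4.5, -12.7]
grip_width: 0.0171
```

>>> carry_out --pt "0 0 -0.25 0 0 0 1"

```text
t: 8.2
ee_pos: [0.6074, -0.1736, 0.1316]
orientation: [2.069, -2.356, -0.023]
wrist_force: [1.3, 4.9, -14.4]
grip_width: 0.017
```

```bash
python3 -c "
from h import *
sw();gp(.114,.143)"
```

```text
r 0.20856897818608297 swing 0.11848618469887229
t 8.2 pos [ 0.6074 -0.1736  0.1316] F [  1.3199   4.8737 -14.367 ] w 0.016975800105266326
cm in tool now [ 0.2462 -0.0488 -1.1446] turn [ 0.0147  0.0054 -0.0016] cm in final tool [ 0.2524 -0.0652 -1.1424]
```

```bash
python3 - <<'E'
from h import *
im=get_image("side")
cv2.imwrite("pics/side2.png",cv2.resize(im[185:305,225:385,::-1],None,fx=5,fy=5,interpolation=cv2.INTER_CUBIC))
print(sense()["wrist_force"],sense()["ee_pos"])
E
```

```text
[  0.78899532   4.30826995 -13.52368893] [ 0.60745154 -0.17360417  0.13184978]
```

View pics/side2.png

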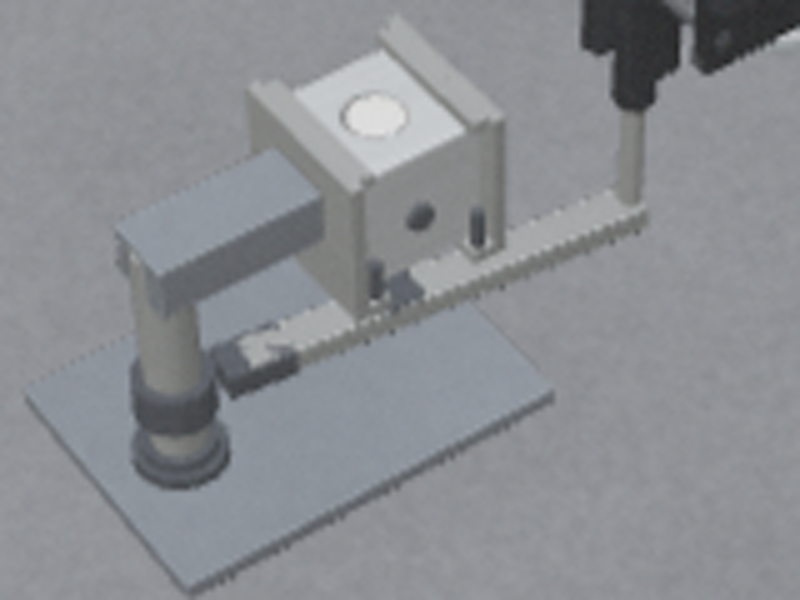

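```bash
python3 - <<'E'
from h import *
def c(p):
    u,v=w2p("side",p); return round((u-225+.5)*5-.5),round((v-185+.5)*5-.5)
# bar end tip bottom: at 215mm from col, swing s
for s,z in((.155,.022),(.118,.022),(.118,.045),(.118,.052)):
    d=np.array([np.cos(-1.699-s),np.sin(-1.699-s)]);e=C+.215*d
    n=np.array([-d[1],d[0]])
    print(s,z,"bar end",c([*(e+.009*n),z]),c([*(e-.009*n),z]))
    print("  TCP-ish",c([*(C+.211*d),z+.079]))
    print("  clamp mid top",c([*(C+.1*d),z+.014]))
for z in(.140,.144,.148):print("cap",c([.6455,-.0705,z]))
E
```

```text
0.155 0.022 bar end (633, 240) (655, 267)
  TCP-ish (642, 120)
  clamp mid top (402, 323)
0.118 0.022 bar end (623, 229) (646, 255)
  TCP-ish (632, 108)
  clamp mid top (397, 317)
0.118 0.045 bar end (625, 190) (648, 216)
  TCP-ish (634, 66)
  clamp mid top (396, 278)
0.118 0.052 bar end (625, 178) (648, 204)
  TCP-ish (635, 53)
  clamp mid top (396, 266)
cap (375, 115)
cap (374, 107)
cap (374, 99)
```

>>> carry_out --pt "0 0 0 0 0 0 1" --pt "0 0 0 0.015 0.005 0 1" --pt "0 0 -0.2 0 0 0 1" --pt "0 0 -0.25 0 0 0 1" --squeeze 60

```text
t: 8.75
ee_pos: [0.6064, -0.1731, 0.1349]
orientation: [2.072, -2.36, -0.002]
wrist_force: [2.8, 3.0, -14.7]
grip_width: 0.0166
```

```bash
python3 - <<'E'
from h import *
sw();gp(.118,.143)
im=get_image("side")
cv2.imwrite("pics/side3.png",cv2.resize(im[185:305,225:385,::-1],None,fx=5,fy=5,interpolation=cv2.INTER_CUBIC))
# image-based lift: correlate bar end / grip-post patch of side2 vs new
a=cv2.imread("pics/side2.png");b=cv2.imread("pics/side3.png")
for nm,(x,y,w,h) in dict(barend=(585,180,80,60),collar=(125,360,100,50),cap=(330,80,90,70)).items():
    r=cv2.matchTemplate(b,a[y:y+h,x:x+w],cv2.TM_CCOEFF_NORMED);_,m,_,l=cv2.minMaxLoc(r);print(nm,l[0]-x,l[1]-y,m)
E
```

```text
r 0.20836556316274202 swing 0.12338435230974287
t 8.75 pos [ 0.6064 -0.1731  0.1349] F [  2.7679   3.0106 -14.7022] w 0.016598832256951686
cm in tool now [ 0.2747 -0.0795 -0.8068] turn [ 0.0016  0.0003 -0.0018] cm in final tool [ 0.2751 -0.0803 -0.8066]
barend 1 -5 0.9780617356300354
collar -1 -6 0.9884872436523438
cap 0 -5 0.7723284959793091
```

The bar rose with the tool (no slip now), and the cap has started to rise (−5 px). Continue.

>>> carry_out --pt "0.05 -0.1 -0.3 0 0 0 1" --pt "0 0 -0.3 0 0 0 1" --pt "0 0 -0.3 0 0 0 1"

```text
t: 9.18
ee_pos: [0.6068, -0.1732, 0.1438]
orientation: [2.072, -2.36, -0.005]
wrist_force: [1.8, 4.2, -14.0]
grip_width: 0.0165
```

>>> carry_out --pt "0 0 -0.3 0 0 0 1" --pt "0 0 -0.3 0 0 0 1"

```text
t: 9.43
ee_pos: [0.6077, -0.1744, 0.1531]
orientation: [2.073, -2.359, 0.001]
wrist_force: [2.4, 7.7, -11.6]
grip_width: 0.0166
```

```bash
python3 - <<'E'
from h import *
sw();gp(.118,.143)
im=get_image("side")
cv2.imwrite("pics/side4.png",cv2.resize(im[185:305,225:385,::-1],None,fx=5,fy=5,interpolation=cv2.INTER_CUBIC))
a=cv2.imread("pics/side2.png");b=cv2.imread("pics/side4.png")
for nm,(x,y,w,h) in dict(barend=(585,180,80,60),collar=(125,360,100,50),cap=(330,80,90,70)).items():
    r=cv2.matchTemplate(b,a[y:y+h,x:x+w],cv2.TM_CCOEFF_NORMED);_,m,_,l=cv2.minMaxLoc(r);print(nm,l[0]-x,l[1]-y,m)
E
```

```text
r 0.20932608563550947 swing 0.11594820827572216
t 9.425 pos [ 0.6077 -0.1744  0.1531] F [  2.4222   7.7319 -11.6168] w 0.016640712210549254
cm in tool now [0.1604 0.0621 1.0131] turn [ 0.0002 -0.0009 -0.0008] cm in final tool [0.1612 0.0624 1.0129]
barend 0 -41 0.9496878981590271
collar -5 -40 0.98042893409729
cap -7 -62 0.6451619863510132
```

>>> carry_out --pt "0 0 -0.2 0 0 0 1"

```text
t: 9.6
ee_pos: [0.6077, -0.1731, 0.1554]
orientation: [-2.073, 2.359, 0.001]
wrist_force: [2.5, 9.0, -14.0]
grip_width: 0.0165
```

>>> carry_out --pt "0 0 -0.2 0 0 0 1" --pt "0 0 0 0 0 0 1"

```text
t: 9.85
ee_pos: [0.6074, -0.1717, 0.1569]
orientation: [-2.072, 2.358, 0.004]
wrist_force: [1.1, 2.3, -12.3]
grip_width: 0.0167
```

```bash
python3 - <<'E'
from h import *
sw();gp(.118,.143)
im=get_image("side")
cv2.imwrite("pics/side5.png",cv2.resize(im[185:305,225:385,::-1],None,fx=5,fy=5,interpolation=cv2.INTER_CUBIC))
E
```

```text
r 0.2067969980996215 swing 0.12057971797872047
t 9.85 pos [ 0.6074 -0.1717  0.1569] F [  1.1249   2.3031 -12.2802] w 0.016673389469296213
cm in tool now [ 0.4286 -0.0046  1.3882] turn [ 0.0006  0.0035 -0.001 ] cm in final tool [ 0.4237 -0.0034  1.3897]
```

View pics/side5.png

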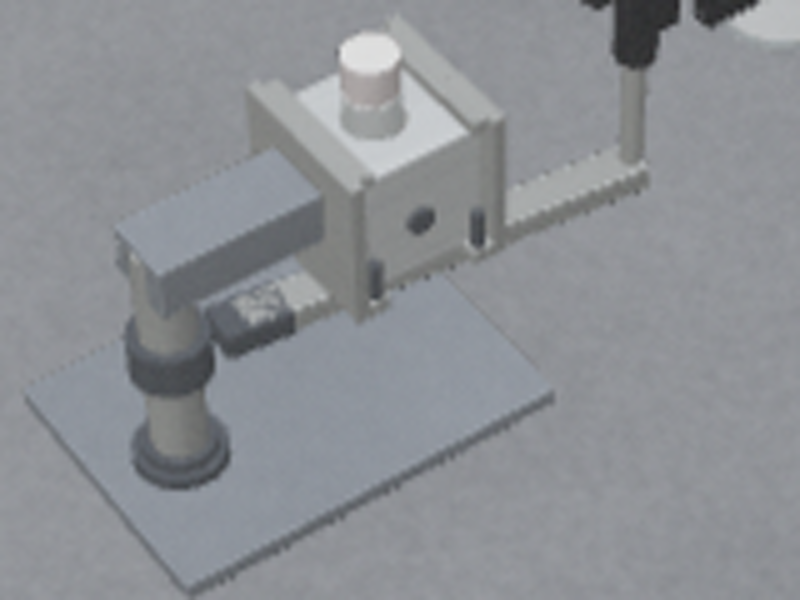

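The vial now stands about 24 mm proud (cap top at crop (370,50)), adapter still in its nest. Release the grip, rise and measure the vial.

>>> carry_out --pt "0 0 0.1 0 0 0 1" --pt "0 0 0 0 0 0 -1" --pt "0 0 0 0 0 0 -1" --pt "0 0 0 0 0 0 -1" --pt "0 0 0 0 0 0 -1" --pt "0 0 -2.5 0 0 0 -1" --pt "0 0 -4 0 0 0 -1" --squeeze 20

```text
t: 10.78
ee_pos: [0.6099, -0.1759, 0.2298]
orientation: [-2.071, 2.355, -0.016]
wrist_force: [1.1, 0.1, 0.5]
grip_width: 0.0693
```

```bash
python3 - <<'E'
from h import *
v=p2w("side",225+370.5/5-.5,185+51.5/5-.5,.166);print("vial side",v)
go([*v[:2],.21])
im=get_image("top");cv2.imwrite("pics/top2.png",cv2.resize(im[170:270,260:365,::-1],None,fx=5,fy=5,interpolation=cv2.INTER_CUBIC))
im=get_image("side");cv2.imwrite("pics/side6.png",cv2.resize(im[185:305,225:385,::-1],None,fx=5,fy=5,interpolation=cv2.INTER_CUBIC))
a=cv2.imread("pics/side5.png");b=cv2.imread("pics/side6.png")
for nm,(x,y,w,h) in dict(barend=(585,140,80,60),collar=(115,310,100,80),cap=(330,25,80,110)).items():
    r=cv2.matchTemplate(b,a[y:y+h,x:x+w],cv2.TM_CCOEFF_NORMED);_,m,_,l=cv2.minMaxLoc(r);print(nm,l[0]-x,l[1]-y,m)
E
```

```text
vial side [ 0.65196109 -0.0750043   0.166     ]
t 10.775 pos [ 0.6099 -0.1759  0.2298] F [1.1317 0.124  0.4592] w 0.06928895205861874
cm in tool now [-10.5542  -2.8601   1.9791] turn [-0.0114 -0.0029 -0.0002] cm in final tool [-10.5479  -2.8845   1.9768]
barend -3 10 0.9656153321266174
collar 1 11 0.9852619171142578
cap 2 24 0.6824538707733154
```

View pics/top2.png

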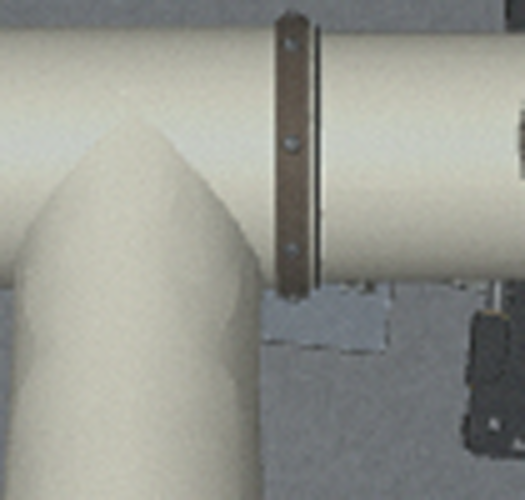

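The top view is blocked by the arm. Look at the side crop instead.

View pics/side6.png

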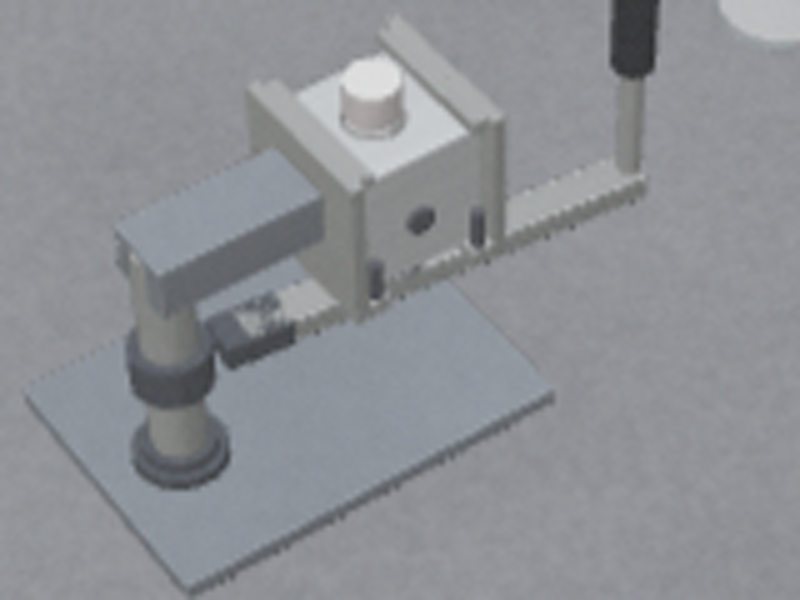

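The arm settled ~6 mm on release; the vial now stands ~18 mm proud (cap centre (372,75)), which is still enough to grip.

```bash
python3 - <<'E'
from h import *
for z in(.156,.160,.164):print(p2w("side",225+372.5/5-.5,185+75.5/5-.5,z))
go([.6455,-.0708,.21])
E
```

```text
[ 0.64970957 -0.07356926  0.156     ]
[ 0.64634792 -0.07064499  0.16      ]
[ 0.64298627 -0.06772071  0.164     ]
t 10.875 pos [ 0.6132 -0.1768  0.2359] F [-0.0122  0.3841  0.628 ] w 0.07716438747918014
cm in tool now [-10.9296  -1.7915   2.5949] turn [-0.0251 -0.0038  0.0007] cm in final tool [-10.9209  -1.8493   2.591 ]
```

>>> carry_out --pt "0 0 0 -0.025 -0.004 0 -1" --pt "-5 -0.9 0.5 0 0 0 -1" --pt "-4.5 -0.9 0.5 0 0 0 -1" --pt "-1.4 0 0 0 0 0 -1" --pt "0 0 0 0 0 0 -1"

```text
t: 11.5
ee_pos: [0.6452, -0.0696, 0.2231]
orientation: [2.069, -2.357, -0.008]
wrist_force: [-0.3, -0.3, 0.2]
grip_width: 0.0872
```

```bash
python3 - <<'E'
from h import *
go([.646,-.0707,.146])
E
```

```text
t 11.5 pos [ 0.6452 -0.0696  0.2231] F [-0.3371 -0.2965  0.173 ] w 0.08721962029667304
cm in tool now [ 0.0888 -0.1547  7.7126] turn [ 0.0074 -0.0011 -0.0018] cm in final tool [ 0.0974 -0.0973  7.7134]
```

Descend in stages, watching the force.

>>> carry_out --pt "0.1 -0.1 3.5 0.007 0 0 -1" --pt "0 0 3 0 0 0 -1" --pt "0 0 0.5 0 0 0 -1" --pt "0 0 0 0 0 0 -1"

```text
t: 12.0
ee_pos: [0.6457, -0.0752, 0.1528]
orientation: [2.068, -2.364, 0.003]
wrist_force: [-0.2, 0.5, -0.2]
grip_width: 0.0871
```

```bash
python3 - <<'E'
from h import *
go([.646,-.0707,.146])
E
```

```text
t 12.0 pos [ 0.6457 -0.0752  0.1528] F [-0.2086  0.4942 -0.1854] w 0.08712600909262802
cm in tool now [-0.4494  0.0338  0.683 ] turn [-0.0008 -0.0023 -0.0053] cm in final tool [-0.448   0.0309  0.684 ]
```

>>> carry_out --pt "-0.45 0 0 0 0 0 -1" --pt "0 0 0.6 0 0 0 -1" --pt "0 0 0 0 0 0 1" --pt "0 0 0 0 0 0 1" --pt "0 0 0 0 0 0 1" --pt "0 0 0 0 0 0 1" --pt "0 0 0 0 0 0 1" --pt "0 0 0 0 0 0 1" --pt "0 0 0 0 0 0 1" --pt "0 0 0 0 0 0 1" --squeeze 15

```text
t: 13.25
ee_pos: [0.6469, -0.071, 0.1502]
orientation: [-2.068, 2.364, -0.007]
wrist_force: [-1.5, 0.1, 1.0]
grip_width: 0.0235
```

```bash
python3 - <<'E'
from h import *
go([.646,-.0707,.146])
E
```

```text
t 13.25 pos [ 0.6469 -0.071   0.1502] F [-1.5025  0.0873  0.9551] w 0.02345840525448559
cm in tool now [-0.0168  0.0994  0.4187] turn [-0.0041 -0.002  -0.0054] cm in final tool [-0.0165  0.0976  0.4191]
```

>>> carry_out --pt "0 0 0 0 0 0 0.2" --pt "0 0 0 0 0 0 0.2" --pt "0 0 0.45 0 0 0 0.2" --pt "0 0 0.1 0 0 0 0.2" --pt "0 0 0 0 0 0 1" --pt "0 0 0 0 0 0 1" --pt "0 0 0 0 0 0 1" --pt "0 0 0 0 0 0 1" --pt "0 0 0 0 0 0 1" --squeeze 15

```text
t: 14.38
ee_pos: [0.6462, -0.071, 0.1439]
orientation: [2.068, -2.365, 0.005]
wrist_force: [-1.0, -0.7, 1.0]
grip_width: 0.0235
```

>>> carry_out --pt "0 0 -0.5 0 0 0 1" --pt "0 0 -1 0 0 0 1" --pt "0 0 -2 0 0 0 1" --pt "0 0 -3 0 0 0 1" --pt "0 0 0 0 0 0 1"

```text
t: 15.0
ee_pos: [0.6487, -0.0709, 0.2139]
orientation: [-2.065, 2.36, -0.013]
wrist_force: [-0.4, -0.1, -1.1]
grip_width: 0.0234
```

```bash
python3 - <<'E'
from h import *
go([.5156,.2536,.17])
im=get_image("side");cv2.imwrite("pics/side7.png",cv2.resize(im[145:305,225:385,::-1],None,fx=3.75,fy=3.75,interpolation=cv2.INTER_CUBIC))
E
```

```text
t 15.0 pos [ 0.6487 -0.0709  0.2139] F [-0.4414 -0.1092 -1.1031] w 0.023371842188518656
cm in tool now [-30.3997  17.54     4.1721] turn [-0.0096 -0.0015 -0.005 ] cm in final tool [-30.481   17.3455   4.387 ]
```

View pics/side7.png

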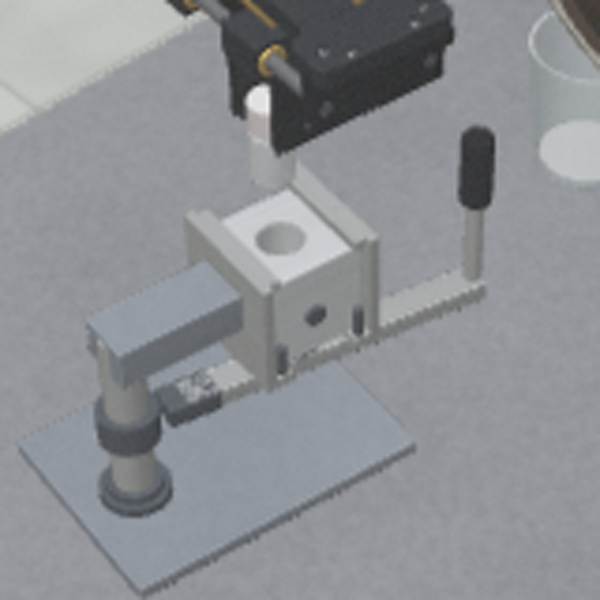

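The vial is out, held upright; the pocket is empty and the adapter in its nest. Check the bottle clearance at the rack and joint 6 before rotating.

```bash
python3 - <<'E'
from h import *
print(sense()["joint_positions"],"bottle cap",p2w("top",181.5,190.5,.16),p2w("side",149,272,.16))
go([.5156,.2536,.17],1.5)
E
```

```text
[ 0.14054242  0.43366869  0.05631886  0.00327261 -1.18831655 -0.27524927] bottle cap [0.69106866 0.2399424  0.16      ] [0.68963803 0.23815265 0.16      ]
t 15.05 pos [ 0.6476 -0.0707  0.2118] F [ 0.3899  0.2013 -0.444 ] w 0.023452225855633047
cm in tool now [-30.3933  17.4181   4.0352] turn [-0.0058  0.0031  1.5081] cm in final tool [15.4564 31.4171  4.1821]
```

>>> carry_out --pt "-4.3 2.45 0 0 0 0 1" --pt "-4.3 2.45 0 0 0 0 1" --pt "-4.3 2.45 0 0 0 0 1" --pt "-4.3 2.45 0 0 0 0 1" --pt "-4.3 2.45 0 0 0 0 1" --pt "-4.3 2.45 0 0 0 0 1" --pt "-4.3 2.45 0 0 0 0 1" --pt "0 0 0 0 0 0 1"

```text
t: 16.05
ee_pos: [0.5118, 0.2592, 0.2026]
orientation: [2.06, -2.364, 0.001]
wrist_force: [-0.7, -0.6, 0.1]
grip_width: 0.0235
```

```bash
python3 - <<'E'
from h import *
go([.5156,.2536,.08])
E
```

```text
t 16.05 pos [0.5118 0.2592 0.2026] F [-0.7136 -0.5888  0.0723] w 0.02347355763127498
cm in tool now [ 0.4469 -0.4874 12.2621] turn [ 0.0031 -0.0048 -0.0093] cm in final tool [ 0.5096 -0.4455 12.2613]
```

```bash
python3 - <<'E'
from h import *
from scipy.ndimage import map_coordinates
for n in("side","top"):
    g=cv2.imread(f"pics/{n}0.png",0).astype(float);g=cv2.GaussianBlur(g,(0,0),.6);t=np.linspace(0,2*np.pi,60)
    for nm,c in(("well2",(.5156,.2536)),("well1",(.4597,.2576))):
        best=[]
        for dx in np.arange(-6,6.1,.5):
            for dy in np.arange(-6,6.1,.5):
                f=lambda r:np.array([w2p(n,[c[0]+dx/1e3+r*np.cos(a),c[1]+dy/1e3+r*np.sin(a),.03])[::-1] for a in t]).T
                o=map_coordinates(g,f(.0172),order=1);i=map_coordinates(g,f(.0138),order=1)
                best.append((np.mean(o-i),dx,dy))
        best.sort(reverse=True);print(n,nm,best[:4])
E
```

```text
Traceback (most recent call last):
  File "h.py", line 8, in w2p
    c=camera_info(n);K=c["camera_matrix"];T=c["T"]
ValueError: time passes only in moves, steps and waits
```

>>> carry_out --pt "0.45 -0.45 4 0.003 -0.005 -0.009 1" --pt "0 0 4 0 0 0 1" --pt "0 0 2 0 0 0 1" --pt "0 0 0 0 0 0 1"

```text
t: 16.55
ee_pos: [0.5152, 0.2522, 0.0982]
orientation: [2.073, -2.358, -0.001]
wrist_force: [0.5, -0.7, -1.3]
grip_width: 0.0235
```

```bash
python3 - <<'E'
from h import *
go([.5156,.2536,.08])
E
```

```text
t 16.55 pos [0.5152 0.2522 0.0982] F [ 0.4752 -0.6878 -1.2586] w 0.02352003121183513
cm in tool now [-0.1448 -0.0241  1.8189] turn [ 0.0015 -0.0011 -0.0008] cm in final tool [-0.1427 -0.0215  1.8191]
```

```bash
python3 - <<'E'
import h
from h import *
from scipy.ndimage import map_coordinates
ci={n:camera_info(n) for n in("side","top")}; h.camera_info=ci.get
for n in("side","top"):
    g=cv2.imread(f"pics/{n}0.png",0).astype(float);g=cv2.GaussianBlur(g,(0,0),.6);t=np.linspace(0,2*np.pi,40)
    for nm,c in(("well2",(.5156,.2536)),("well1",(.4597,.2576))):
        best=[]
        for dx in np.arange(-5,5.1,.5):
            for dy in np.arange(-5,5.1,.5):
                f=lambda r:np.array([w2p(n,[c[0]+dx/1e3+r*np.cos(a),c[1]+dy/1e3+r*np.sin(a),.03])[::-1] for a in t]).T
                best.append((np.mean(map_coordinates(g,f(.0172),order=1))-np.mean(map_coordinates(g,f(.0138),order=1)),dx,dy))
        best.sort(reverse=True);print(n,nm,np.round(best[:4],2).tolist())
E
```

```text
side well2 [[24.76, -3.0, 3.0], [24.51, -3.5, 3.0], [24.24, -3.0, 2.5], [24.0, -3.5, 3.5]]
side well1 [[23.98, -3.0, 3.0], [23.53, -2.5, 3.0], [23.31, -3.0, 3.5], [23.02, -2.5, 2.5]]
top well2 [[15.26, 0.5, 2.0], [15.22, 1.0, 2.0], [14.96, 0.5, 2.5], [14.92, 1.0, 2.5]]
top well1 [[15.02, 0.5, 2.0], [14.86, 1.0, 2.0], [14.68, 0.5, 1.5], [14.62, 0.0, 2.0]]
```

>>> carry_out --pt "-0.2 0 0 0.002 0 0 1" --pt "0 0 2 0 0 0 1" --pt "0 0 0.8 0 0 0 1" --pt "0 0 0 0 0 0 1"

```text
t: 17.05
ee_pos: [0.5184, 0.2553, 0.0737]
orientation: [-2.068, 2.355, -0.003]
wrist_force: [-0.0, -0.2, -0.5]
grip_width: 0.0234
```

```bash
python3 - <<'E'
from h import *
go([.5156,.2543,.04])
im=get_image("side");cv2.imwrite("pics/side8.png",cv2.resize(im[340:460,170:290,::-1],None,fx=5,fy=5,interpolation=cv2.INTER_CUBIC))
E
```

```text
t 17.05 pos [0.5184 0.2553 0.0737] F [-0.0468 -0.1501 -0.5088] w 0.023440004511258158
cm in tool now [0.1513 0.2863 3.3649] turn [-0.0066  0.0041 -0.0012] cm in final tool [0.1371 0.2644 3.3673]
```

View pics/side8.png

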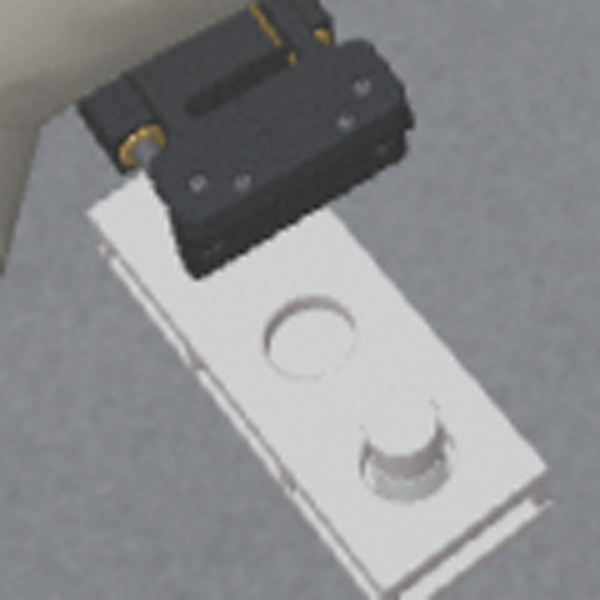

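The gripper hides the vial in this view; rack and spare vial are undisturbed (well1 centre (310,338), spare (405,440)). I'll lower by feel.

>>> carry_out --pt "0.15 0.28 0 -0.007 0.004 0 1" --pt "0 0 0.4 0 0 0 1" --pt "0 0 0 0 0 0 1"

```text
t: 17.48
ee_pos: [0.5162, 0.2549, 0.0715]
orientation: [-2.072, 2.358, 0.001]
wrist_force: [0.3, -0.6, -0.3]
grip_width: 0.0236
```

```bash
python3 - <<'E'
from h import *
go([.5156,.2543,.04])
E
```

```text
t 17.475 pos [0.5162 0.2549 0.0715] F [ 0.2917 -0.6435 -0.3431] w 0.02357177648551802
cm in tool now [0.0741 0.0554 3.1542] turn [-0.0018  0.0026 -0.0009] cm in final tool [0.0658 0.0497 3.1544]
```

>>> carry_out --pt "0.05 0.05 0.4 0 0 0 1" --pt "0 0 0.4 0 0 0 1" --pt "0 0 0 0 0 0 1"

```text
t: 17.85
ee_pos: [0.5155, 0.2544, 0.0629]
orientation: [-2.072, 2.358, 0.001]
wrist_force: [1.2, 0.7, -1.2]
grip_width: 0.0233
```

>>> carry_out --pt "0 0 0.3 0 0 0 1" --pt "0 0 0.3 0 0 0 1"

```text
t: 18.1
ee_pos: [0.5157, 0.2545, 0.0567]
orientation: [-2.072, 2.357, 0.0]
wrist_force: [-0.3, 0.1, 0.0]
grip_width: 0.0235
```

>>> carry_out --pt "0 0 0.3 0 0 0 1" --pt "0 0 0.3 0 0 0 1"

```text
t: 18.35
ee_pos: [0.5157, 0.2545, 0.0502]
orientation: [-2.072, 2.357, 0.0]
wrist_force: [1.2, 0.1, 0.0]
grip_width: 0.0234
```

>>> carry_out --pt "0 0 0.3 0 0 0 1" --pt "0 0 0.3 0 0 0 1"

```text
t: 18.6
ee_pos: [0.5157, 0.2545, 0.0437]
orientation: [-2.072, 2.357, 0.0]
wrist_force: [-0.4, 0.4, -0.4]
grip_width: 0.0239
```

>>> carry_out --pt "0 0 0.25 0 0 0 1"

```text
t: 18.73
ee_pos: [0.5157, 0.2545, 0.041]
orientation: [-2.072, 2.358, 0.0]
wrist_force: [-0.4, 0.5, -0.4]
grip_width: 0.0238
```

>>> carry_out --pt "0 0 0.25 0 0 0 1"

```text
t: 18.85
ee_pos: [0.5157, 0.2545, 0.0383]
orientation: [-2.072, 2.357, 0.0]
wrist_force: [0.2, 0.1, 0.4]
grip_width: 0.0236
```

>>> carry_out --pt "0 0 0.2 0 0 0 1"

```text
t: 18.98
ee_pos: [0.5157, 0.2545, 0.0361]
orientation: [-2.072, 2.358, 0.0]
wrist_force: [-0.9, 0.3, -0.3]
grip_width: 0.0237
```

>>> carry_out --pt "0 0 0.15 0 0 0 1" --pt "0 0 0 0 0 0 1"

```text
t: 19.23
ee_pos: [0.516, 0.2549, 0.0361]
orientation: [-2.072, 2.356, -0.0]
wrist_force: [0.1, -0.3, -0.3]
grip_width: 0.0234
```

>>> carry_out --pt "0 0 0.1 0 0 0 1" --pt "0 0 0 0 0 0 1"

```text
t: 19.48
ee_pos: [0.5162, 0.2551, 0.0359]
orientation: [-2.072, 2.355, -0.0]
wrist_force: [-0.3, -0.3, 0.5]
grip_width: 0.0235
```

>>> carry_out --pt "0 0 0.25 0 0 0 1"

```text
t: 19.6
ee_pos: [0.5163, 0.2553, 0.0354]
orientation: [-2.074, 2.354, -0.001]
wrist_force: [-9.0, -0.8, 23.4]
grip_width: 0.0231
```

>>> carry_out --pt "0 0 0.25 0 0 0 1"

```text
t: 19.73
ee_pos: [0.5162, 0.2554, 0.0355]
orientation: [-2.075, 2.353, -0.002]
wrist_force: [-7.8, -2.3, 18.3]
grip_width: 0.0235
```

Firm contact at TCP 0.0355 m, which matches the well floor. Release and retreat.

>>> carry_out --pt "0 0 -0.1 0 0 0 1" --pt "0 0 0 0 0 0 0.3" --pt "0 0 0 0 0 0 0.3" --pt "0 0 0 0 0 0 0" --pt "0 0 0 0 0 0 0" --pt "0 0 -1.5 0 0 0 0" --pt "0 0 -4 0 0 0 0" --pt "0 0 -5 0 0 0 0" --pt "0 0 -5 0 0 0 0" --pt "0 0 -4 0 0 0 0"

```text
t: 20.98
ee_pos: [0.5144, 0.2537, 0.2367]
orientation: [2.076, -2.355, 0.003]
wrist_force: [0.4, 0.3, -0.2]
grip_width: 0.0432
```

>>> carry_out --pt "5 -3 0 0 0 0 0" --pt "5 -3 0 0 0 0 0" --pt "5 -3 0 0 0 0 0" --pt "5 -3 0 0 0 0 0" --pt "5 -3 0 0 0 0 0" --pt "5 -3 0 0 0 0 0" --pt "0 0 0 0 0 0 0"

```text
t: 21.85
ee_pos: [0.6625, -0.0738, 0.252]
orientation: [-2.071, 2.336, -0.014]
wrist_force: [0.4, -0.3, 0.2]
grip_width: 0.0433
```

```bash
python3 - <<'E'
import h
from h import *
np.set_printoptions(precision=4,suppress=True)
s=sense();print(s["t"],s["ee_pos"],s["wrist_force"],s["grip_width"])
for n in("top","side"):
    cv2.imwrite(f"pics/{n}9.png",get_image(n)[:,:,::-1])
# where are cap-like changes: compare patches: spare vial template (from start) against well2 area, both cameras
for n,(x,y,w,h_) in dict(side=(240,415,22,26),top=(178,308,18,18)).items():
    a=cv2.imread(f"pics/{n}0.png");b=cv2.imread(f"pics/{n}9.png")
    r=cv2.matchTemplate(b,a[y:y+h_,x:x+w],cv2.TM_CCOEFF_NORMED)
    for k in range(3):
        _,m,_,l=cv2.minMaxLoc(r);u,v=l[0]-x,l[1]-y;print(n,"shift",u,v,round(m,3));cv2.circle(r,l,8,-1,-1)
    p0=np.array(w2p(n,[.4037,.2616,.05]));p2=np.array(w2p(n,[.5156,.2540,.05]));print(" expected shift well0->well2",p2-p0)
E
```

```text
21.85 [ 0.6625 -0.0738  0.252 ] [ 0.4316 -0.3414  0.155 ] 0.0432997948538505
side shift 0 0 0.999
side shift 9 -192 0.713
side shift -40 -48 0.694
 expected shift well0->well2 [-38.7398 -47.334 ]
top shift 0 0 0.996
top shift 2 -47 0.839
top shift 180 -93 0.544
 expected shift well0->well2 [  2.6616 -47.0672]
```

```bash
python3 - <<'E'
import cv2
from rig import finish_job,sense
for n,q in dict(side=(dict(adapterface=(298,222,25,20),beaker=(360,145,45,50),spatula=(402,200,70,60),bottle=(132,265,55,80)))).items() if False else [("side",dict(adapterface=(298,222,25,20),beaker=(360,145,45,50),spatula=(402,200,70,60),bottle=(132,265,55,80)))]:
    a=cv2.imread("pics/side0.png");b=cv2.imread("pics/side9.png")
    for k,(x,y,w,h) in q.items():
        r=cv2.matchTemplate(b,a[y:y+h,x:x+w],cv2.TM_CCOEFF_NORMED);_,m,_,l=cv2.minMaxLoc(r);print(k,l[0]-x,l[1]-y,round(m,3))
print(finish_job())
E
```

```text
adapterface 0 0 0.86
beaker 215 270 0.538
spatula -191 182 0.37
bottle 0 0 0.998
the job is handed in; nothing more can be done
None
```

I knocked the vial free, stood it in well2 and let go. The job was handed in at about 22 s, and no verdict was reported.

**What I did:**
- I swung the arm in and felt for the drain hole. The rod pressed lightly on the adapter's underside near swing 0.14. The lifting load dropped back to about 6 N near swing 0.114, so the rod was in the hole.
- I raised the arm until the vial stood proud, lifted the vial out, and lowered it into well2 until it met the floor.

**Last checks:**
- **Vial:** the final side and top images show it at well2 with about 1 px difference from the spare vial's appearance. The match scores were modest (0.69 side, 0.84 top). The contact height also matched the well floor.
- **Spare vial and bottle:** no movement in the image comparison (scores above 0.99).
- **Adapter:** no shift found (score 0.86). In the view after the vial came out, it was in its nest with the pocket empty.
- **Gripper:** clear of everything, no force on it.

**What failed or disagreed:**
- **Beaker and spatula:** my final image check found no valid match for either (scores 0.54 and 0.37), probably because the robot arm blocked that view. They are unconfirmed at the end, though the arm never worked near them.
- **Fingers:** they slipped about 8 mm on the grip during the lift, until I raised the squeeze to 60 N.
- **Knockout arm:** I did not separately confirm the upper stop. The arm sank about 6 mm when released, leaving the vial about 18 mm proud.
- **Vial placement:** pressing it onto the well floor peaked at about 23 N at the wrist.

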